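Tare the pellet press and wind the die up to its load

ROBOT

A 6-joint arm with a two-finger parallel gripper is mounted at the origin on a cart in front of the work surface, level with it; the furniture and walls round the work are solid. World frame = base frame: x ahead of the robot, y to its left, z up, the work surface at z = 0. Lengths are in mm, angles in rad, forces in N, time in s.
With the tool pointing down it reaches from about 325 to 925 mm from the base axis. Payload 3.1 kg.
Tool frame: the origin (TCP) lies at the very end of the fingers, on their centre line; the grasp point (between the pads) lies 19 mm behind it (manip.hold_point_z is the z of the grasp point in the tool frame, in mm); z points along the fingers, y is the line along which they close (so a half turn about z gives the same grasp; the last joint's range is limited). The gripper opens to 85 mm and grips with 20 to 120 N. Pads are 22 mm wide; open, the fingers measure 114 mm over their backs; the gripper's body (76 mm by 85 mm) begins 54 mm behind the grasp point. The pads swing forward as they close: fully open they stand 13 mm farther back than shut.
Start: joints at [-1.258, 0.217, 1.613, -0, 1.311, -0.112], TCP at [257.608, -569.454, 231.3] pointing down, gripper open.
Joint ranges: [-2.75, 2.75], [-0.78, 2.1], [0.31, 2.55], [-1.13, 4.27], [0.13, 2.63], [-2.58, 2.58]. Speed limits (rad/s): [2.79, 2.79, 3.14, 3.14, 3.14, 3.14].

INTERFACE

Orientations are given as a unit quaternion [w, x, y, z].
In Python, from bench import manip gives the robot as it stands.
- The arm moves only by the tool play_rows, never from a script. Its argument "motion" is one flat list of numbers, 7 for each row, row after row: the shift along the tool's x, y, z in mm, then the turn, a rotation vector about the tool's x, y, z in rad, then the opening, from -1 (shut) to 1 (fully open). A call has 1 to 12 rows; each row is the pose to reach, as a shift and turn from the pose commanded when the call began, along the tool's axes at that moment; what a row does not reach only later rows make up. A row lasts 1/12 s, in which the tool goes at most 41.7 mm and 7.16 degrees, less where a joint would pass 70% of its speed; a pose out of reach is approached as far as the arm can. A call with a gripper value outside its range is refused whole. The fingers move at their own pace and stop on an object; "newtons" is the grip in N (left out, the last holds). Time passes only in rows, so rows that repeat a pose let the fingers close. It gives the time, the measured TCP pose, the force, the opening and the grip force at its end, in the units of the state.
- manip.get_state(): the state, without advancing time (a new reading comes with each control period).
- manip.camera(name): name is "side" or "top" or "wrist"; returns the picture (400x640x3 uint8, red, green, blue); there is no depth.
- manip.camera_model(name): a dict with "fx", "fy", "cx", "cy" (pixels), "extrinsics" (4x4, takes a point from world to camera coordinates). Camera axes: x right, y down, z forward; pixel columns grow to the right and rows downward; lengths in mm; the calibration is good to about 2 mm. The wrist camera is an equidistant fisheye: a pixel r from the principal point sees the ray r / f radians off the axis. A picture is of the moment at which its call begins: read the wrist's pose just before it. camera_model takes no time and is no camera call; for the wrist camera it gives the pose at the moment of the call.
- manip.job_done(): hands the job in; it is judged then, once.
The state is a dict: "time": time; "joint_positions": joint angles; "qd": joint speeds; "joint_torque": joint torques, N m; "ee_pos": TCP position; "eef_rot": TCP orientation; "ft_force": force on the tool from outside, world axes, zero at the start; "torque": the same for the moment, N m; "grip_width": finger opening in mm; "grasp_force": force on a finger pad.
Only numpy, scipy, OpenCV 4.12 (cv2) and the standard library are available. Lean on these libraries where they do the work, as an engineer would, in place of code of your own. Each camera call takes 0.05 s, during which the arm holds its last target. There are 200 camera calls.

TASK

The steel die already stands in the small screw press and its weight has moved the needle of the load gauge: tare the gauge first, by turning the knurled bezel ring until the zero line (the long line with the dot) stands at the needle, and let go of it. Then wind the T-handle on top clockwise, which takes several half turns from alternate ends, until the needle stands at the broad load mark, without ever driving it past the last line of the scale. Leave the die standing straight under the ram, disturb nothing else on the bench and let go of the press.

Things in the scene. Friction and masses are not known exactly. Their poses are not given: they have to be found in the camera images.
- handle_hub (a point): Centre of the T-handle, on the vertical spindle axis at mid-height of its bar (about 220 mm up, sinking 5 mm a turn). x lies along the bar, z up. Steel bar 12 mm thick with an alike black grip at each end, 18 mm thick, 30 to 69 mm off the axis, best held at 50 mm. The hub (27 mm across) ends 12 mm above the bar's middle; the nuts below it end 42 mm lower than the bar.
- t_handle (a joint): Turn of the T-handle, rad; grows clockwise seen from above, which lowers the ram 5 mm a turn. It starts at 0 to 2.2, meets the die at about 3 to 4 and reaches the load mark about 3 rad later: go by the needle. Needs about 0.12 N m and keeps its place when let go.
- bezel_centre (a point): On the axis of the gauge's knurled aluminium bezel ring, 11 mm below its front rim: the height to grip. z points out of the dial (25 degrees from vertical, leaning away from the columns), x to the zero line. Ring 58 mm across, 22 mm long; behind it the case (52 mm) goes on 14 mm down to the sloping console.
- bezel (a joint): Turn of bezel and dial, rad; grows clockwise seen from the front; at 0 the zero line is at the top of the gauge (its uphill side). Zeroed when equal to joint needle. Dial and ring turn together and stay where left (about 0.05 N m).
- needle (a joint): Turn of the needle, rad, from the top of the gauge, growing clockwise seen from the front. It follows the load on the platen and cannot be turned by hand: under the die's weight alone it rests at about 0.3 to 0.65; while the screw bears on the die it grows about 0.7 rad for each rad of the T-handle, and the platen's stop is at 4.3.
- needle_tip (a point): Point on the dark needle, 20 mm from the gauge's axis, which is as good as its end; the needle lies 5.5 mm behind the front rim of the bezel, in front of the white dial.
- zero_mark (a point): Point on the dial's zero line, 20 mm from the axis and in the needle's plane: the only long thin line with a round dot at its inner end. From it the scale runs clockwise, a line each 15 degrees, to the last line at 180 degrees.
- load_mark (a point): Point on the dial's load mark, 20 mm from the axis in the needle's plane: the broad black bar (3.4 mm wide), 120 degrees clockwise from the zero line, the eighth division.
- die_centre (a point): Centre of the loose steel pellet die (foot 50 mm, body 37 mm diameter, 52 mm high) that stands upright on the platen below the ram; z is its axis. Not to be handled.
- pellet_press: The fixed screw press: grey base 130 x 150 mm and 44 mm high, two steel columns 110 mm apart, crosshead with its top 168 mm up. Origin on the bench under the spindle axis; its -x is the side with the gauge console, z up.
- powder_jar: White plastic jar, 69 mm diameter, 134 mm high, bystander; origin under its centre.
- flask: Conical flask, 69 mm diameter, 118 mm high, bystander; origin under its centre.
- lab_timer: Small bench timer, 24 x 64 x 52 mm, bystander; origin under its centre.
- sample_vial: Small capped vial, 27 mm diameter, 60 mm high, bystander; origin under its centre.
Things that resemble listed ones, but are neither listed nor needed, are in the scene too. Of the things that look like the part that bears die_centre, the smallest one is meant.

How it is judged (in metres and radians):
On the way:
1. The gauge is tared: with the press not yet bearing on the die, the zero line stands within half a division (7.5 degrees) of the needle, and the bezel is let go (distance between needle_tip and zero_mark below 0.0026 m and value of joint needle below 0.85 rad and contact force between the fingers and pellet_press below 0.3 N), for 0.3 s.
At the end, for the whole second after the job is handed in: The needle stands within half a division (7.5 degrees, 2.6 mm at 20 mm radius) of the broad load mark because the screw loads the die (needle beyond 2.05 rad); the die stands upright (3 degrees) within 8 mm of the spindle axis; handle and needle are at rest and the press is let go (distance between needle_tip and load_mark below 0.0026 m and value of joint needle above 2.05 rad and angle between die_centre's own z axis and vertical below 0.05 rad and horizontal distance between die_centre and handle_hub below 0.008 m and velocity of joint each of t_handle, needle below 0.05 rad/s); the robot touches nothing.
It fails at once if The needle is driven past the last line of the scale (value of joint needle above 3.85 rad).
It fails at once if The powder jar is pushed away or tipped (distance of powder_jar from where it was at the start of the episode above 0.03 m or angle between powder_jar's own z axis and vertical above 0.5 rad).
It fails at once if The flask is pushed away or tipped (distance of flask from where it was at the start of the episode above 0.03 m or angle between flask's own z axis and vertical above 0.5 rad).
It fails at once if The timer is pushed away or tipped (distance of lab_timer from where it was at the start of the episode above 0.03 m or angle between lab_timer's own z axis and vertical above 0.5 rad).
It fails at once if The vial is pushed away or tipped (distance of sample_vial from where it was at the start of the episode above 0.03 m or angle between sample_vial's own z axis and vertical above 0.5 rad).
It also fails if it takes over 72 s, if anything falls off the work surface, if the arm or the gripper's body presses on something with over 40 N, if the wrist force passes 120 N, or if a joint passes its speed limit or range.

## Working session

There is one attempt and no reset: what is moved stays moved. The work goes in short steps, Python scripts to look and compute and a tool call to move; the robot and the scene stay as the last step left them, time stands still between calls to the robot, and variables do not carry over. Pictures are saved under pics/ and viewed, at most 10 in all, crops included, and the job is handed in when it is done.

Besides the shell and the picture viewer there is one more tool, called after ">>>" as name(argument=value, ...) on one line, values as JSON. play_rows: Moves the arm, as the interface text tells. Its arguments: {"type":"object","properties":{"motion":{"type":"array","items":{"type":"number"}},"newtons":{"type":"number"}},"required":["motion"]}

```bash
mkdir -p pics; ls; python3 - <<'E'
from bench import manip
import cv2,numpy as np
s=manip.get_state();print(s['time'],s['ee_pos'],s['eef_rot'],manip.hold_point_z)
for n in ["side","top"]:
    im=manip.camera(n);m=manip.camera_model(n)
    cv2.imwrite(f'pics/{n}0.png',im[:,:,::-1]);print(n,m['fx'],m['fy'],m['cx'],m['cy'],np.round(m['extrinsics'],4).tolist())
E
```

```text
pics
0.0 [ 257.35182495 -568.63063967  229.91570829] [-1.24375292e-03  9.77528253e-01  2.10800737e-01 -1.31277376e-04] -18.700000000000003
side 439.6165450800114 439.6165450800114 320.64661821137 195.71805741672804 [[-0.978, -0.2086, -0.0021, 569.3249], [-0.1009, 0.4815, -0.8706, 157.4083], [0.1826, -0.8512, -0.492, 1149.5107], [0.0, 0.0, 0.0, 1.0]]
top 371.95361337145306 371.95361337145306 315.8005925439216 200.64336968818458 [[0.1456, -0.9893, 0.0042, -4.3104], [-0.9665, -0.1432, -0.213, 609.8094], [0.2113, 0.0269, -0.977, 930.4356], [0.0, 0.0, 0.0, 1.0]]
```

View pics/side0.png

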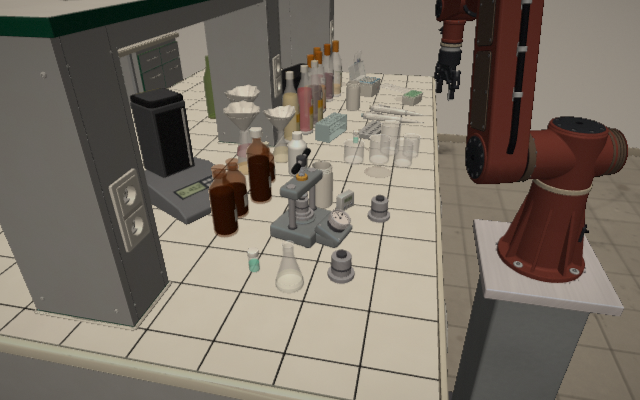

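View pics/top0.png

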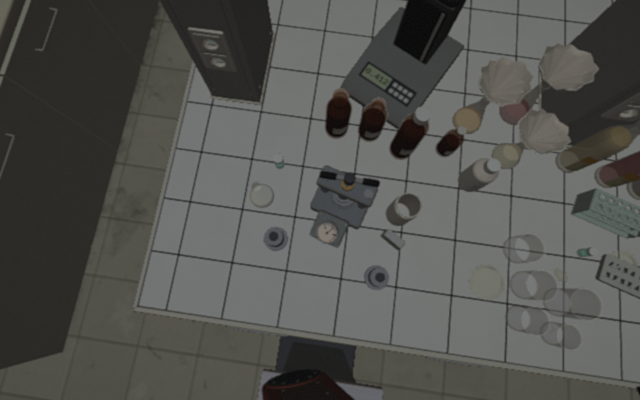

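The side view shows the press around (300,205) with its gauge at (340,220). In the top view the handle hub is at about (349,181), the grips at (328,176) and (371,183), and the gauge at (326,232). Next I triangulate these and zoom in.

```bash
cat > h.py <<'E'
from bench import manip
import numpy as np,cv2
from scipy.spatial.transform import Rotation as R
def ray(n,uv,m=None):
    m=m or manip.camera_model(n);E=np.array(m['extrinsics']);x=(uv[0]-m['cx'])/m['fx'];y=(uv[1]-m['cy'])/m['fy']
    if n=='wrist':
        r=np.hypot(x,y);d=np.array([x/r*np.sin(r),y/r*np.sin(r),np.cos(r)]) if r>1e-9 else np.array([0,0,1.])
    else: d=np.array([x,y,1.])
    d=E[:3,:3].T@d;return -E[:3,:3].T@E[:3,3],d/np.linalg.norm(d)
def onz(n,uv,z,m=None):
    c,d=ray(n,uv,m);return c+d*(z-c[2])/d[2]
def onplane(n,uv,p,nv,m=None):
    c,d=ray(n,uv,m);return c+d*((np.array(p)-c)@nv)/(d@nv)
def proj(n,p,m=None):
    m=m or manip.camera_model(n);E=np.array(m['extrinsics']);q=E[:3,:3]@np.array(p)+E[:3,3]
    if n=='wrist':
        t=np.arctan2(np.hypot(q[0],q[1]),q[2]);s=t/np.hypot(q[0],q[1])
    else: s=1/q[2]
    return np.array([m['cx']+m['fx']*q[0]*s,m['cy']+m['fy']*q[1]*s])
def tri(rays):
    A=0;b=0
    for c,d in rays:
        P=np.eye(3)-np.outer(d,d);A=A+P;b=b+P@c
    return np.linalg.solve(A,b)
def tool():
    s=manip.get_state();q=s['eef_rot'];return np.array(s['ee_pos']),R.from_quat([q[1],q[2],q[3],q[0]]),s
E
python3 - <<'E'
from h import *
for uv in [(349,181),(328,176.5),(371,182.5)]: print(onz('top',uv,220).round())
print('gauge',tri([ray('top',(326,232)),ray('side',(340,220))]).round())
a=cv2.imread('pics/side0.png')[140:250,260:360];b=cv2.imread('pics/top0.png')[160:260,295:395]
cv2.imwrite('pics/z0.png',np.hstack([cv2.resize(a,(400,440),interpolation=3),cv2.resize(b,(400,440),interpolation=3)*2]))
c=manip.camera('wrist')
m=manip.camera_model('wrist');print(m['fx'],m['cx'],m['cy']);p,r,s=tool();E=np.array(m['extrinsics'])
print('cam in tool',r.inv().apply(-E[:3,:3].T@E[:3,3]-p).round(1),(r.as_matrix().T@E[:3,:3].T).round(3).tolist())
E
```

```text
[627.  12. 220.]
[631.  61. 220.]
[631. -38. 220.]
gauge [521.  46.  72.]
309.70691628693146 314.9414842932055 199.31121188368903
cam in tool [  78.6   -0.5 -142.9] [[-0.0, -0.95, -0.312], [1.0, -0.0, 0.001], [-0.001, -0.312, 0.95]]
```

View pics/z0.png

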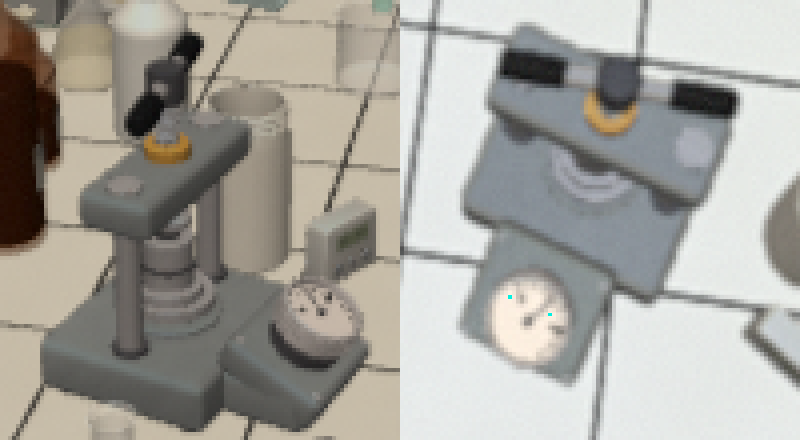

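The zoom confirms a press yaw of about -18°: the gauge is on the robot's side and the bar lies nearly along world y. I plan to grip the hub itself and turn it with the wrist. First I go above the gauge.

```bash
cat >> h.py <<'E'
XP=np.array([.952,-.305,0]);XP/=np.linalg.norm(XP);YP=np.array([-XP[1],XP[0],0])
def gaugeR(a):  # tool R with z=-n, tool x at clockwise angle a from uphill
    t=np.radians(25);n=np.cos(t)*np.array([0,0,1])-np.sin(t)*XP;u=np.cos(t)*XP+np.sin(t)*np.array([0,0,1]);r=np.cross(u,n)
    x=np.cos(a)*u+np.sin(a)*r;return R.from_matrix(np.c_[x,np.cross(-n,x),-n]),n
def downR(yaw):
    x=np.array([np.cos(yaw),np.sin(yaw),0]);z=np.array([0,0,-1.]);return R.from_matrix(np.c_[x,np.cross(z,x),z])
def rel(P,Rt,P0=None,R0=None):
    p,r,s=tool();p=p if P0 is None else P0;r=r if R0 is None else R0
    return np.r_[r.inv().apply(np.array(P)-p).round(1),(r.inv()*Rt).as_rotvec().round(4)].tolist()
E
python3 - <<'E'
from h import *
Rt,n=gaugeR(-np.pi/2);C=np.array([521,46,72])
print(Rt.as_matrix().round(2).tolist())
print(rel([400,-200,340],downR(np.radians(50))))
print(rel(C+120*n,Rt,np.array([400,-200,340]),downR(np.radians(50))), C+120*n)
E
```

```text
[[0.31, 0.86, 0.4], [0.95, -0.28, -0.13], [0.0, 0.42, -0.91]]
[281.9, -277.5, -109.2, -0.0018, -0.0006, -0.4478]
[247.0, -112.4, 159.2, -0.4308, 0.0847, -0.3819] [472.70388371  61.47302045 180.75693444]
```

>>> play_rows(motion=[60, -60, -80, 0, 0, -0.1, 1, 282, -277.5, -109, 0, 0, -0.448, 1, 282, -277.5, -109, 0, 0, -0.448, 1, 282, -277.5, -109, 0, 0, -0.448, 1, 282, -277.5, -109, 0, 0, -0.448, 1, 282, -277.5, -109, 0, 0, -0.448, 1, 282, -277.5, -109, 0, 0, -0.448, 1, 282, -277.5, -109, 0, 0, -0.448, 1, 282, -277.5, -109, 0, 0, -0.448, 1, 282, -277.5, -109, 0, 0, -0.448, 1, 282, -277.5, -109, 0, 0, -0.448, 1, 282, -277.5, -109, 0, 0, -0.448, 1])

```text
time: 1.15
ee_pos: [400.9, -198.7, 341.0]
eef_rot: [0.001, 0.905, 0.425, 0.0]
ft_force: [0.7, -0.2, -0.9]
grip_width: 85.1
grasp_force: 0.0
```

>>> play_rows(motion=[247, -112, 159, -0.431, 0.085, -0.382, 1, 247, -112, 159, -0.431, 0.085, -0.382, 1, 247, -112, 159, -0.431, 0.085, -0.382, 1, 247, -112, 159, -0.431, 0.085, -0.382, 1, 247, -112, 159, -0.431, 0.085, -0.382, 1, 247, -112, 159, -0.431, 0.085, -0.382, 1, 247, -112, 159, -0.431, 0.085, -0.382, 1, 247, -112, 159, -0.431, 0.085, -0.382, 1, 247, -112, 159, -0.431, 0.085, -0.382, 1, 247, -112, 159, -0.431, 0.085, -0.382, 1, 247, -112, 159, -0.431, 0.085, -0.382, 1, 247, -112, 159, -0.431, 0.085, -0.382, 1])

```text
time: 2.15
ee_pos: [473.7, 59.2, 182.1]
eef_rot: [0.176, 0.789, 0.574, 0.128]
ft_force: [-0.3, 0.6, 0.2]
grip_width: 85.2
grasp_force: 0.0
```

```bash
python3 - <<'E'
from h import *
p,r,s=tool();print(s['time'],p,r.as_matrix().round(2).tolist(),s['joint_positions'],s['ft_force'])
im=manip.camera('wrist');cv2.imwrite('pics/w1.png',im[:,:,::-1])
print(proj('wrist',[521,46,72]),proj('wrist',[627,12,220]))
E
```

```text
2.15 [473.73005193  59.20971978 182.14340423] [[0.31, 0.86, 0.4], [0.95, -0.28, -0.13], [0.0, 0.42, -0.91]] [ 0.08131305 -0.2984378   2.26345828 -0.23260382  0.78200796  0.52627924] [-0.31477476  0.64922968  0.2481324 ]
[313.11804285 189.45367336] [531.06389408 223.43082028]
```

View pics/w1.png

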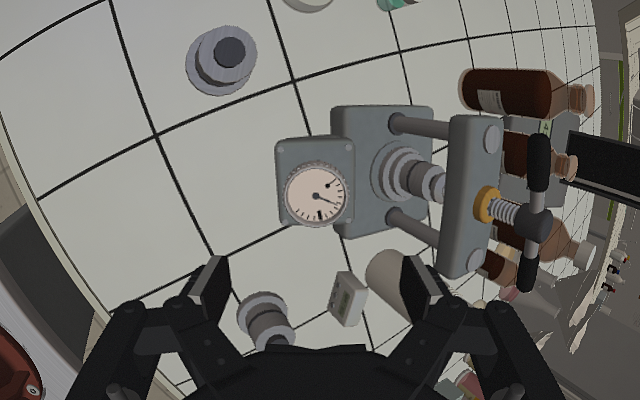

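The gauge is at about (317,194), with uphill to the right of the image. The needle points right and slightly down. The load bar is at the bottom (319,215) and the zero dot at the upper right (328,185). I'll rectify the dial to measure angles, and triangulate the handle hub at about (535,222).

```bash
cat >> h.py <<'E'
def dial(C,n,u,r,name,S=6,half=34,m=None,off=5.5,im=None):
    "rectified dial seen from front, uphill up; C = bezel centre"
    k=np.arange(-half,half,1/S);m=m or manip.camera_model('wrist')
    im=manip.camera('wrist') if im is None else im;N=len(k);mp=np.zeros((N,N,2),np.float32)
    for i,b in enumerate(k):
        for j,a in enumerate(k): mp[i,j]=proj('wrist',C+off*n+a*r-b*u,m)
    o=cv2.remap(im,mp[...,0],mp[...,1],cv2.INTER_CUBIC);cv2.imwrite(name,o[:,:,::-1]);return o
def axes():
    Rt,n=gaugeR(0);u=Rt.as_matrix()[:,0];return n,u,np.cross(u,n)
E
python3 - <<'E'
from h import *
n,u,r=axes();im=cv2.imread('pics/w1.png')[:,:,::-1].copy()
g=im.astype(int);crop=(g.min(2)>165)&(g[...,0]-g[...,2]>10)
mask=np.zeros(crop.shape,np.uint8);mask[155:235,275:360]=crop[155:235,275:360]
mask=cv2.morphologyEx(mask,cv2.MORPH_CLOSE,np.ones((9,9)))
c=max(cv2.findContours(mask,0,2)[0],key=cv2.contourArea);e=cv2.fitEllipse(c);print(e)
m=manip.camera_model('wrist')
for uv in [e[0]]: 
    print('plane at C guess',onplane('wrist',uv,np.array([521,46,72])+5.5*n,n,m).round(1))
T=ray('top',(326,230.5));S=ray('side',(341,218.5));W=ray('wrist',e[0],m)
print('tri',tri([T,S,W]).round(1), tri([T,W]).round(1))
dial(tri([T,S,W])-5.5*n,n,u,r,'pics/d1.png',im=im,m=m)
hub=tri([ray('wrist',(535,221),m),ray('top',(349,181))]);print('hub',hub.round(1),onz('wrist',(535,221),220).round(1))
for uv in [(539,163),(527,275)]: print(onz('wrist',uv,220).round(1))
E
```

```text
((321.3515930175781, 199.35792541503906), (34.918182373046875, 52.167171478271484), 48.11331558227539)
plane at C guess [522.7  37.6  80. ]
tri [521.9  43.1  78.9] [521.2  45.5  93.3]
hub [627.2  13.6 222.6] [634.   10.3 220. ]
[634.9  58.4 220. ]
[633.  -45.7 220. ]
```

View pics/d1.png

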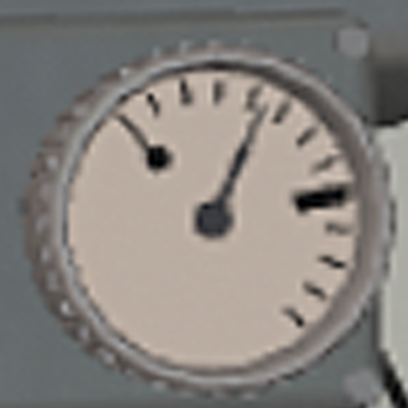

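The rectified dial has its needle hub at (212,219), the needle at about +23.7° and the zero line at about -41.7°. The bezel therefore has to turn about 65° clockwise. I'll approach with the tool at a = -2.2 rad.

```bash
python3 - <<'E'
from h import *
n,u,r=axes();Q=np.array([521.9,43.1,78.9])+1.3*r-2.5*u
uv=proj('wrist',Q);print(uv)
rays=[ray('top',(327.3,232.5)),ray('side',(339.5,217)),ray('wrist',uv)]
D=tri(rays);C=D-5.5*n;print('dial',D.round(1),'C',C.round(1),[ (proj(k,D)-v).round(1) for k,v in zip(['top','side','wrist'],[(327.3,232.5),(339.5,217),uv])])
Rt,_=gaugeR(-2.2)
print(rel(C+60*n,Rt)); print('timer',onz('wrist',(347,298),52).round())
E
```

```text
[315.39248762 195.37760251]
dial [520.9  42.5  78.3] C [523.2  41.8  73.3] [array([0. , 0.3]), array([0.2, 0.2]), array([ 1.8, -0.6])]
[-1.6, 1.2, 61.0, 0.0018, 0.0011, -0.6316]
timer [ 527. -112.   52.]
```

>>> play_rows(motion=[-1.6, 1.2, 61, 0, 0, -0.63, 1, -1.6, 1.2, 61, 0, 0, -0.63, 1, -1.6, 1.2, 61, 0, 0, -0.63, 1, -1.6, 1.2, 61, 0, 0, -0.63, 1, -1.6, 1.2, 61, 0, 0, -0.63, 1, -1.6, 1.2, 61, 0, 0, -0.63, 1, -1.6, 1.2, 61, 0, 0, -0.63, 1, -1.6, 1.2, 61, 0, 0, -0.63, 1])

```text
time: 2.87
ee_pos: [498.7, 50.4, 127.3]
eef_rot: [0.206, 0.573, 0.79, 0.068]
ft_force: [-0.1, -0.0, -0.8]
grip_width: 85.1
grasp_force: 0.0
```

```bash
cat >> h.py <<'E'
def centre(D,n,u,r,name):
    "dark needle hub + pale disc in rectified dial; returns offset (mm along r,u) of pale disc centroid"
    o=dial(D-5.5*n,n,u,r,name).astype(int);k=((o.min(2)>110)&(o[...,0]-o[...,2]>12)).astype(np.uint8)
    k=cv2.morphologyEx(k,cv2.MORPH_OPEN,np.ones((5,5)));c=max(cv2.findContours(k,0,2)[0],key=cv2.contourArea)
    (x,y),R_=cv2.minEnclosingCircle(cv2.convexHull(c));e=cv2.fitEllipse(cv2.convexHull(c))
    return (e[0][0]-204)/6,-(e[0][1]-204)/6,np.array(e[1])/6
E
python3 - <<'E'
from h import *
n,u,r=axes();D=np.array([520.9,42.5,78.3])
im=manip.camera('wrist')
p,_,s=tool();print(p,s['joint_positions'],s['ft_force']);print(centre(D,n,u,r,'pics/d2.png'))
E
```

```text
[498.60868216  50.59029027 127.20058507] [ 0.05262894 -0.14475421  2.2594888  -0.25756573  0.63019443 -0.08634714] [ 0.00553291 -0.490082   -0.54713216]
(0.5323282877604166, -1.8086013793945312, array([48.10680644, 49.73868815]))
```

View pics/d2.png

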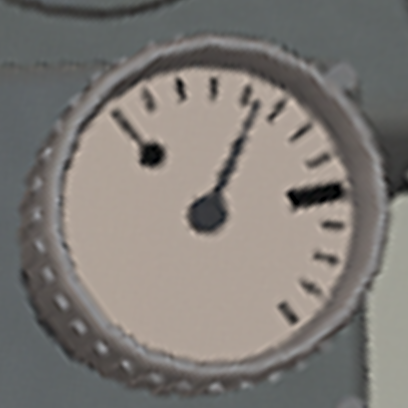

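The dial centre is at (207,213), so a small correction is needed. Next I descend and grip.

```bash
python3 - <<'E'
from h import *
n,u,r=axes();D=np.array([520.9,42.5,78.3])+.5*r-1.6*u;C=D-5.5*n;print(D,C)
print(rel(C-16*n,gaugeR(-2.2)[0]))
E
```

```text
[519.3664974   42.46626688  77.62381078] [521.5800694   41.75708678  72.63911795]
[-0.9, -1.5, 75.8, 0.0011, 0.0004, -0.0014]
```

>>> play_rows(motion=[-0.9, -1.5, 30, 0, 0, 0, 1, -0.9, -1.5, 50, 0, 0, 0, 1, -0.9, -1.5, 65, 0, 0, 0, 1, -0.9, -1.5, 76, 0, 0, 0, 1, -0.9, -1.5, 76, 0, 0, 0, 1])

```text
time: 3.38
ee_pos: [526.6, 39.6, 55.1]
eef_rot: [0.204, 0.572, 0.792, 0.066]
ft_force: [-1.2, -0.1, -1.0]
grip_width: 85.6
grasp_force: 0.0
```

>>> play_rows(motion=[0, 0, 0, 0, 0, 0, 0.3, 0, 0, 0, 0, 0, 0, 0.0, 0, 0, 0, 0, 0, 0, -0.3, 0, 0, 0, 0, 0, 0, -0.3, 0, 0, 0, 0, 0, 0, -0.3, 0, 0, 0, 0, 0, 0, -0.3], newtons=25)

```text
time: 3.88
ee_pos: [528.8, 40.4, 58.8]
eef_rot: [0.207, 0.571, 0.791, 0.068]
ft_force: [-3.7, 2.1, 6.4]
grip_width: 57.2
grasp_force: 27.3
```

>>> play_rows(motion=[0, 0, 0, 0, 0, 0.1, -0.3, 0, 0, 0, 0, 0, 0.2, -0.3, 0, 0, 0, 0, 0, 0.3, -0.3, 0, 0, 0, 0, 0, 0.4, -0.3, 0, 0, 0, 0, 0, 0.5, -0.3, 0, 0, 0, 0, 0, 0.6, -0.3, 0, 0, 0, 0, 0, 0.7, -0.3, 0, 0, 0, 0, 0, 0.8, -0.3, 0, 0, 0, 0, 0, 0.9, -0.3, 0, 0, 0, 0, 0, 1.0, -0.3, 0, 0, 0, 0, 0, 1.08, -0.3, 0, 0, 0, 0, 0, 1.14, -0.3])

```text
time: 4.88
ee_pos: [528.7, 40.5, 58.7]
eef_rot: [0.137, 0.909, 0.356, 0.169]
ft_force: [-2.5, 3.2, 6.7]
grip_width: 57.3
grasp_force: 27.5
```

>>> play_rows(motion=[0, 0, 0, 0, 0, 0, -0.3, 0, 0, 0, 0, 0, 0, -0.3])

```text
time: 5.05
ee_pos: [528.7, 40.5, 58.7]
eef_rot: [0.137, 0.908, 0.357, 0.169]
ft_force: [-2.5, 2.1, 6.8]
grip_width: 57.2
grasp_force: 27.5
```

```bash
python3 - <<'E'
from h import *
n,u,r=axes();D=np.array([519.4,42.5,77.6])
p,_,s=tool();print(p,s['joint_positions'],s['ft_force'],s['torque']);print(centre(D,n,u,r,'pics/d3.png'))
E
```

```text
[528.65176143  40.52963066  58.74257748] [ 0.02332371  0.06168784  2.22826551 -0.31832701  0.45416887  1.10288909] [-2.52970371  2.08003861  6.77685126] [0.88379667 0.68491502 0.23711112]
(0.1436487833658854, -0.4648946126302083, array([47.07869466, 49.31591288]))
```

View pics/d3.png

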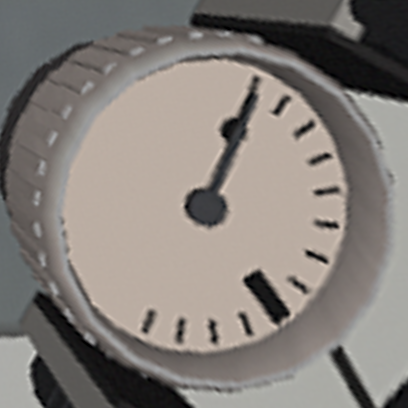

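The zero line now coincides with the needle at about 22°. I'll release and back off.

>>> play_rows(motion=[0, 0, 0, 0, 0, 0, 0.9, 0, 0, 0, 0, 0, 0, 0.9, 0, 0, 0, 0, 0, 0, 0.9, 0, 0, 0, 0, 0, 0, 0.9, 0, 0, -30, 0, 0, 0, 0.9, 0, 0, -70, 0, 0, 0, 0.9, 0, 0, -110, 0, 0, 0, 0.9, 0, 0, -150, 0, 0, 0, 0.9, 0, 0, -190, 0, 0, 0, 0.9, 0, 0, -200, 0, 0, 0, 0.9, 0, 0, -200, 0, 0, 0, 0.9])

```text
time: 6.02
ee_pos: [449.0, 66.4, 243.8]
eef_rot: [0.138, 0.907, 0.358, 0.172]
ft_force: [0.9, 0.5, -0.5]
grip_width: 80.9
grasp_force: 0.0
```

```bash
python3 - <<'E'
from h import *
n,u,r=axes();D=np.array([519.4,42.5,77.6])
p,_,s=tool();print(p,s['joint_positions'],s['ft_force'])
im=manip.camera('wrist');cv2.imwrite('pics/w4.png',im[:,:,::-1]);o=dial(D-5.5*n,n,u,r,'pics/d4.png',im=im)
print(proj('wrist',[630,12,220]))
cv2.imwrite('pics/w4b.png',np.hstack([im[:,:,::-1][:,120:510],cv2.resize(o,(400,400))[:,:,::-1]]))
E
```

```text
[449.01511647  66.35073459 243.75207763] [ 0.10698038 -0.44674325  2.24532842 -0.21284315  0.94075602  1.01713999] [ 0.93928476  0.47933512 -0.50666929]
[480.17065405 105.87314154]
```

View pics/w4b.png

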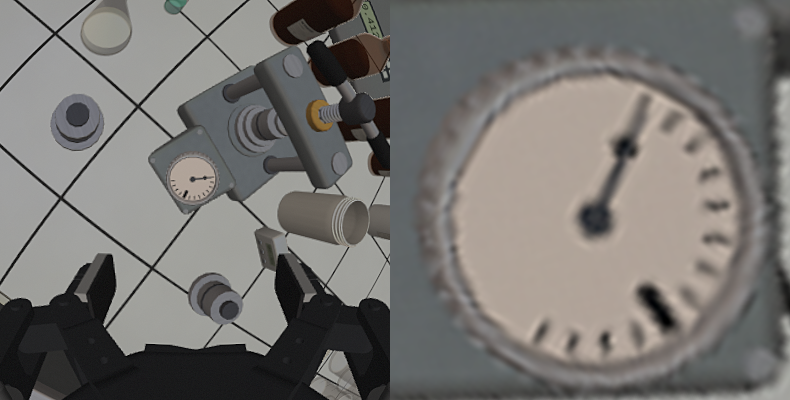

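The gauge is tared, with the needle exactly over the zero line. The hub is now at about (477,110) in the full image. Next I go above the hub with the tool pointing down.

```bash
python3 - <<'E'
from h import *
H=tri([ray('top',(349,181)),ray('wrist',(477,110))]);print(H, onz('wrist',(477,110),222))
print(rel([629,10,290],downR(np.radians(90))))
E
```

```text
[627.0637519   11.49383978 217.36936319] [621.2777592   14.41521695 222.        ]
[95.6, 167.0, 36.2, 0.4507, -0.0475, -0.8061]
```

>>> play_rows(motion=[0, 20, -40, 0.05, 0, -0.1, 0.9, 30, 60, -60, 0.15, 0, -0.2, 0.9, 96, 167, 36, 0.451, -0.048, -0.806, 0.9, 96, 167, 36, 0.451, -0.048, -0.806, 0.9, 96, 167, 36, 0.451, -0.048, -0.806, 0.9, 96, 167, 36, 0.451, -0.048, -0.806, 0.9, 96, 167, 36, 0.451, -0.048, -0.806, 0.9, 96, 167, 36, 0.451, -0.048, -0.806, 0.9, 96, 167, 36, 0.451, -0.048, -0.806, 0.9, 96, 167, 36, 0.451, -0.048, -0.806, 0.9, 96, 167, 36, 0.451, -0.048, -0.806, 0.9])

```text
time: 6.98
ee_pos: [627.7, 10.0, 285.4]
eef_rot: [-0.002, 0.708, 0.706, -0.003]
ft_force: [-0.2, 0.5, 0.2]
grip_width: 80.8
grasp_force: 0.0
```

```bash
python3 - <<'E'
from h import *
p,_,s=tool();print(s['time'],p,_.as_matrix().round(2).tolist(),s['joint_positions'],s['ft_force'])
im=manip.camera('wrist');cv2.imwrite('pics/w5.png',im[:,:,::-1])
print(proj('wrist',[629,10,232]))
E
```

```text
6.9833 [627.65641822   9.96185461 285.37984066] [[0.0, 1.0, -0.01], [1.0, -0.0, -0.0], [-0.0, -0.01, -1.0]] [-9.53081337e-02  1.89740755e-01  1.54365349e+00 -1.17376635e-03
  1.41563762e+00 -9.25388701e-02] [-0.17914726  0.50992168  0.15698649]
[319.38385568 220.0885793 ]
```

View pics/w5.png

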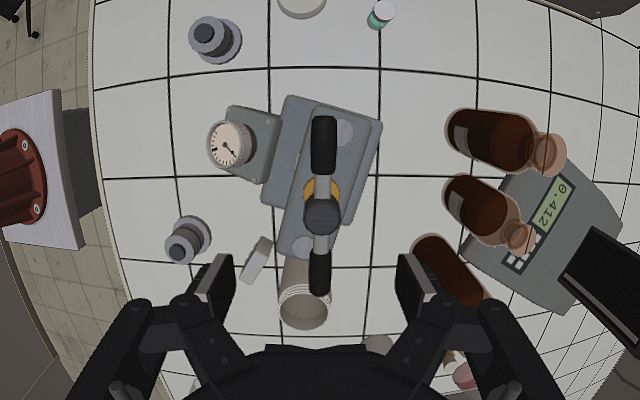

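The bar lies along the tool's x axis and the hub is at (322,216), against a prediction of (319,220). I'll compute the descent with a 0.35 rad counter-clockwise offset.

```bash
python3 - <<'E'
from h import *
print(onz('wrist',(322,214),232),onz('wrist',(322,216),226),onz('wrist',(323,145),222),onz('wrist',(319.5,276),222))
im=cv2.imread('pics/w5.png');g=im[100:310,290:350].max(2)
k=cv2.morphologyEx((g<50).astype(np.uint8),cv2.MORPH_OPEN,np.ones((3,3)))
for c in cv2.findContours(k,0,2)[0]:
    if cv2.contourArea(c)>150: x,y,w,h=cv2.boundingRect(c);print(x+290,y+100,w,h,cv2.contourArea(c))
E
```

```text
[630.77052608  14.47994122 232.        ] [630.88468765  10.6736101  226.        ] [631.41214842  60.19336161 222.        ] [629.35983374 -41.62843687 222.        ]
309 252 22 44 808.0
311 116 26 59 1379.0
```

```bash
python3 - <<'E'
from h import *
P=[onz('wrist',v,z) for v,z in [((324,116),222),((324,175),222),((320.5,252),222),((319.5,296),222)]]
for q in P: print(q.round(1))
print((P[0]+P[3])/2,(P[1]+P[2])/2)
E
```

```text
[632.   79.8 222. ]
[632.2  39.3 222. ]
[630.  -20.1 222. ]
[629.5 -61.2 222. ]
[630.74331389   9.27734713 222.        ] [631.10109855   9.61998648 222.        ]
```

```bash
python3 - <<'E'
from h import *
print(rel([631,9.4,250],downR(1.9)));print(rel([631,9.4,207],downR(1.9),np.array([631,9.4,250]),downR(1.9)))
E
```

```text
[-0.7, 3.6, 36.4, -0.0061, -0.0004, -0.3312]
[0.0, 0.0, 43.0, 0.0, 0.0, 0.0]
```

>>> play_rows(motion=[-0.7, 3.6, 10, -0.006, 0, -0.12, 0.6, -0.7, 3.6, 36, -0.006, 0, -0.24, 0.6, -0.7, 3.6, 36, -0.006, 0, -0.331, 0.6, -0.7, 3.6, 36, -0.006, 0, -0.331, 0.6, -0.7, 3.6, 36, -0.006, 0, -0.331, 0.6])

```text
time: 7.45
ee_pos: [631.5, 9.5, 252.1]
eef_rot: [0.001, 0.582, 0.813, 0.001]
ft_force: [-0.4, 0.1, -0.3]
grip_width: 68.2
grasp_force: 0.0
```

>>> play_rows(motion=[0, 0, 20, 0, 0, 0, 0.6, 0, 0, 35, 0, 0, 0, 0.6, 0, 0, 43, 0, 0, 0, 0.6, 0, 0, 43, 0, 0, 0, 0.4, 0, 0, 43, 0, 0, 0, 0, 0, 0, 43, 0, 0, 0, -0.8, 0, 0, 43, 0, 0, 0, -0.8, 0, 0, 43, 0, 0, 0, -0.8, 0, 0, 43, 0, 0, 0, -0.8], newtons=40)

```text
time: 8.2
ee_pos: [633.0, 9.1, 210.4]
eef_rot: [0.001, 0.581, 0.814, 0.001]
ft_force: [-1.6, 0.1, 4.8]
grip_width: 25.1
grasp_force: 39.7
```

>>> play_rows(motion=[0, 0, 0, 0, 0, 0.1, -0.8, 0, 0, 0, 0, 0, 0.2, -0.8, 0, 0, 0.2, 0, 0, 0.3, -0.8, 0, 0, 0.3, 0, 0, 0.4, -0.8, 0, 0, 0.4, 0, 0, 0.5, -0.8, 0, 0, 0.5, 0, 0, 0.6, -0.8, 0, 0, 0.6, 0, 0, 0.7, -0.8, 0, 0, 0.7, 0, 0, 0.8, -0.8, 0, 0, 0.7, 0, 0, 0.9, -0.8, 0, 0, 0.8, 0, 0, 1.0, -0.8, 0, 0, 0.9, 0, 0, 1.1, -0.8, 0, 0, 1, 0, 0, 1.2, -0.8], newtons=50)

```text
time: 9.2
ee_pos: [631.5, 9.7, 209.5]
eef_rot: [-0.0, 0.94, 0.341, -0.0]
ft_force: [-4.5, 1.2, 8.8]
grip_width: 25.3
grasp_force: 49.3
```

```bash
python3 - <<'E'
from h import *
p,_,s=tool();print(s['time'],p,s['joint_positions'],s['ft_force'],s['torque'])
im=manip.camera('wrist');cv2.imwrite('pics/w6.png',im[:,:,::-1])
n,u,r=axes();o=dial(np.array([519.4,42.5,77.6])-5.5*n,n,u,r,'pics/d6.png',im=im)
cv2.imwrite('pics/w6b.png',np.hstack([im[:,:,::-1][:,120:510],cv2.resize(o,(400,400))[:,:,::-1]]))
E
```

```text
9.2 [631.541289     9.69047245 209.45311424] [-9.60911468e-02  2.49206061e-01  1.61661660e+00  8.16604815e-04
  1.27625818e+00  7.77716842e-01] [-4.51509752  1.24991464  8.75968665] [0.20913374 0.95621532 0.14030527]
```

View pics/w6b.png

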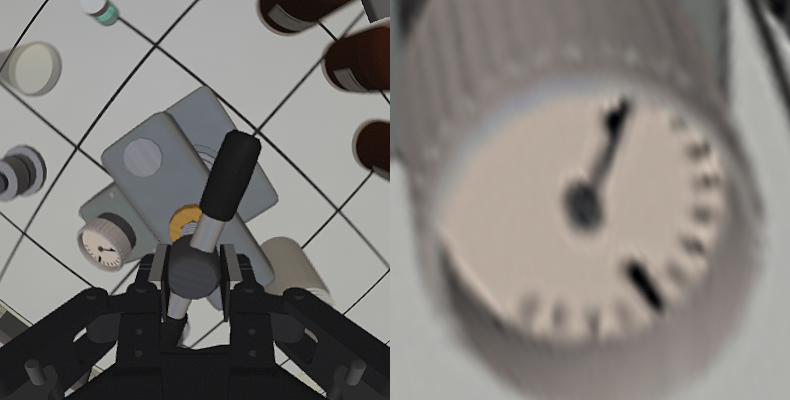

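The bar turns with the gripper and the dial stays readable at (100,242) in the crop; the needle is still on zero. From here I read the needle numerically.

```bash
cat >> h.py <<'E'
def read(o):
    "o rectified dial (6 px/mm). -> centre, needle deg, load deg (clockwise from uphill)"
    g=cv2.GaussianBlur(o.max(2),(5,5),0).astype(np.float32);N=g.shape[0]
    k=cv2.blur(g,(15,15));w=k[N//2-45:N//2+45,N//2-45:N//2+45];i=np.unravel_index(w.argmin(),w.shape);cy,cx=i[0]+N//2-45,i[1]+N//2-45
    P=cv2.warpPolar(g,(180,720),(float(cx),float(cy)),180,cv2.WARP_POLAR_LINEAR) # rows: image angle cw from +x, .5deg
    def pk(prof,wd):
        p=np.r_[prof[-20:],prof,prof[:20]];p=np.convolve(p,np.ones(wd)/wd,'same')[20:-20];j=p.argmin();return (j/2+90)%360,p.min(),np.median(p)
    return (cx,cy),pk(P[:,32:66].mean(1),7),pk(P[:,92:116].mean(1),15)
def look():
    n,u,r=axes();m=manip.camera_model('wrist');im=manip.camera('wrist');C=np.array([519.4,42.5,77.6])-5.5*n
    print('uv',proj('wrist',C,m).round());return read(dial(C,n,u,r,'pics/dl.png',m=m,im=im))
E
python3 - <<'E'
from h import *
for k in '12346': print(k,read(cv2.imread(f'pics/d{k}.png')))
E
```

```text
1 ((np.int64(159), np.int64(159)), (np.float64(317.5), np.float64(96.0924366542271), np.float64(185.62605176653182)), (np.float64(294.0), np.float64(99.88333384195965), np.float64(152.40833282470703)))
2 ((np.int64(201), np.int64(221)), (np.float64(27.0), np.float64(49.983192988804404), np.float64(174.3760484967913)), (np.float64(77.0), np.float64(23.952777671813966), np.float64(174.37361094156898)))
3 ((np.int64(194), np.int64(203)), (np.float64(36.5), np.float64(62.29832022530691), np.float64(186.27731105259483)), (np.float64(142.0), np.float64(21.997222137451175), np.float64(186.26666564941402)))
4 ((np.int64(205), np.int64(221)), (np.float64(29.0), np.float64(71.46218654087612), np.float64(176.2121865408761)), (np.float64(143.5), np.float64(31.449999809265137), np.float64(175.72916615804039)))
6 ((np.int64(199), np.int64(201)), (np.float64(27.5), np.float64(79.13025338309151), np.float64(181.44747597830633)), (np.float64(146.0), np.float64(27.900000222524003), np.float64(177.23750050862634)))
```

>>> play_rows(motion=[0, 0, 0, 0, 0, 0.1, -0.8, 0, 0, 0, 0, 0, 0.2, -0.8, 0, 0, 0.2, 0, 0, 0.3, -0.8, 0, 0, 0.3, 0, 0, 0.4, -0.8, 0, 0, 0.4, 0, 0, 0.5, -0.8, 0, 0, 0.5, 0, 0, 0.6, -0.8, 0, 0, 0.6, 0, 0, 0.7, -0.8, 0, 0, 0.7, 0, 0, 0.8, -0.8])

```text
time: 9.92
ee_pos: [631.4, 10.5, 208.8]
eef_rot: [-0.001, 0.999, -0.052, -0.0]
ft_force: [-4.6, 3.0, 8.3]
grip_width: 25.0
grasp_force: 49.3
```

```bash
python3 - <<'E'
from h import *
p,_,s=tool();print(s['time'],p,s['joint_positions'][5],s['ft_force'],s['torque']);print(look())
E
```

```text
9.9167 [631.36587069  10.51986269 208.81227472] 1.5777211688436819 [-4.6156022   2.9926036   8.32158271] [0.49272795 1.03538203 0.1802349 ]
uv [296. 287.]
((np.int64(159), np.int64(220)), (np.float64(181.0), np.float64(11.907562937055312), np.float64(46.773109163556775)), (np.float64(178.5), np.float64(11.875000095367431), np.float64(62.00138893127441)))
```

>>> play_rows(motion=[0, 0, 0, 0, 0, 0.1, -0.8, 0, 0, 0, 0, 0, 0.2, -0.8, 0, 0, 0.2, 0, 0, 0.3, -0.8, 0, 0, 0.3, 0, 0, 0.4, -0.8, 0, 0, 0.4, 0, 0, 0.5, -0.8, 0, 0, 0.5, 0, 0, 0.6, -0.8, 0, 0, 0.6, 0, 0, 0.7, -0.8, 0, 0, 0.7, 0, 0, 0.8, -0.8, 0, 0, 0.8, 0, 0, 0.85, -0.8, 0, 0, 0.8, 0, 0, 0.85, -0.8])

```text
time: 10.8
ee_pos: [631.6, 11.3, 208.1]
eef_rot: [-0.002, 0.889, -0.457, -0.001]
ft_force: [-4.1, 4.0, 7.9]
grip_width: 24.7
grasp_force: 49.3
```

>>> play_rows(motion=[0, 0, 0, 0, 0, 0, 0.6, 0, 0, 0, 0, 0, 0, 0.6, 0, 0, 0, 0, 0, 0, 0.6, 0, 0, -20, 0, 0, 0, 0.6, 0, 0, -50, 0, 0, 0, 0.6, 0, 0, -50, 0, 0, -0.1, 0.6, 0, 0, -50, 0, 0, -0.2, 0.6, 0, 0, -50, 0, 0, -0.3, 0.6, 0, 0, -50, 0, 0, -0.4, 0.6, 0, 0, -50, 0, 0, -0.5, 0.6, 0, 0, -50, 0, 0, -0.6, 0.6, 0, 0, -50, 0, 0, -0.7, 0.6])

```text
time: 11.8
ee_pos: [632.1, 8.9, 255.3]
eef_rot: [-0.0, 0.993, -0.122, 0.0]
ft_force: [0.6, -0.2, -0.6]
grip_width: 68.4
grasp_force: 0.0
```

>>> play_rows(motion=[0, 0, 0, 0, 0, -0.12, 0.6, 0, 0, 0, 0, 0, -0.24, 0.6, 0, 0, 0, 0, 0, -0.36, 0.6, 0, 0, 0, 0, 0, -0.48, 0.6, 0, 0, 0, 0, 0, -0.6, 0.6, 0, 0, 0, 0, 0, -0.72, 0.6, 0, 0, 0, 0, 0, -0.84, 0.6, 0, 0, 0, 0, 0, -0.96, 0.6, 0, 0, 0, 0, 0, -1.08, 0.6, 0, 0, 0, 0, 0, -1.2, 0.6, 0, 0, 0, 0, 0, -1.3, 0.6, 0, 0, 0, 0, 0, -1.3, 0.6])

```text
time: 12.8
ee_pos: [632.0, 8.9, 255.3]
eef_rot: [0.0, 0.865, 0.502, 0.0]
ft_force: [-0.1, 0.3, -0.5]
grip_width: 68.2
grasp_force: 0.0
```

>>> play_rows(motion=[0, 0, 0, 0, 0, -0.12, 0.6, 0, 0, 0, 0, 0, -0.24, 0.6, 0, 0, 0, 0, 0, -0.36, 0.6, 0, 0, 0, 0, 0, -0.48, 0.6, 0, 0, 0, 0, 0, -0.6, 0.6, 0, 0, 0, 0, 0, -0.72, 0.6, 0, 0, 0, 0, 0, -0.84, 0.6, 0, 0, 0, 0, 0, -0.96, 0.6, 0, 0, 0, 0, 0, -1.08, 0.6, 0, 0, 0, 0, 0, -1.14, 0.6, 0, 0, 0, 0, 0, -1.14, 0.6])

```text
time: 13.72
ee_pos: [632.1, 9.0, 255.5]
eef_rot: [0.0, 0.458, 0.889, 0.0]
ft_force: [-1.0, -0.3, 0.4]
grip_width: 68.5
grasp_force: 0.0
```

```bash
python3 - <<'E'
from h import *
p,_,s=tool();print(s['time'],p,_.as_matrix().round(2).tolist(),s['joint_positions'],s['ft_force']);
im=manip.camera('wrist');cv2.imwrite('pics/w7.png',im[:,:,::-1])
print(look())
# handle grips: dark blobs near the hub
k=cv2.morphologyEx((im[60:330,200:440].max(2)<50).astype(np.uint8),cv2.MORPH_OPEN,np.ones((3,3)))
for c in cv2.findContours(k,0,2)[0]:
    if cv2.contourArea(c)>200:
        (x,y),wh,a=cv2.minAreaRect(c);print((round(x+200),round(y+60)),np.round(wh),round(a),onz('wrist',(x+200,y+60),219).round(1))
E
```

```text
13.7167 [632.05408445   9.04276097 255.53204729] [[-0.58, 0.81, 0.0], [0.81, 0.58, 0.0], [-0.0, 0.0, -1.0]] [-9.67232535e-02  2.13152775e-01  1.57191387e+00  1.32923096e-04
  1.35590240e+00 -7.15307462e-01] [-0.96341673 -0.25423176  0.41456521]
uv [248.  93.]
((np.int64(203), np.int64(216)), (np.float64(44.5), np.float64(64.33613368443079), np.float64(186.36764417375838)), (np.float64(139.5), np.float64(22.51388916174571), np.float64(185.85555572509764)))
(355, 310) [39. 46.] 90 [691.4 -26.2 219. ]
(291, 290) [26. 48.] 20 [643.6 -37.6 219. ]
(410, 290) [58. 78.] 0 [714.6   9.5 219. ]
(224, 290) [78. 49.] 90 [605.2 -67.8 219. ]
(305, 218) [17. 34.] 53 [620.5  12.7 219. ]
(345, 155) [30. 68.] 20 [617.2  58.8 219. ]
```

```bash
python3 - <<'E'
s=open('h.py').read()
a=s.index("    k=cv2.blur(g,(15,15))");b=s.index("    P=cv2.warpPolar")
s=s[:a]+"""    dk=(g<110).astype(np.uint8);dk[:N//2-50]=0;dk[N//2+50:]=0;dk[:,:N//2-50]=0;dk[:,N//2+50:]=0
    dt=cv2.distanceTransform(dk,cv2.DIST_L2,5);yy,xx=np.nonzero(dt>dt.max()*.85);cy,cx=yy.mean(),xx.mean()
"""+s[b:]
open('h.py','w').write(s)
E
python3 - <<'E'
from h import *
for k in '12346l': 
    r=read(cv2.imread(f'pics/d{k}.png'));print(k,np.round(r[0]),np.round(r[1]),np.round(r[2]))
E
```

```text
1 [212. 219.] [ 24.  65. 186.] [ 79.  17. 185.]
2 [207. 214.] [ 24.  54. 174.] [ 80.  22. 174.]
3 [205. 206.] [ 23.  53. 186.] [146.  23. 186.]
4 [209. 223.] [ 24.  70. 176.] [145.  29. 176.]
6 [197. 209.] [ 26.  84. 182.] [142.  31. 178.]
l [205. 206.] [ 50.  60. 187.] [144.  24. 186.]
```

Reading fixed: needle 50°, load mark 144°, so about 2.3 rad remain. I'll re-grip and turn 2.2.

>>> play_rows(motion=[1.2, 0, 20, 0, 0, 0, 0.6, 1.2, 0, 40, 0, 0, 0, 0.6, 1.2, 0, 48, 0, 0, 0, 0.6, 1.2, 0, 48, 0, 0, 0, 0.4, 1.2, 0, 48, 0, 0, 0, 0, 1.2, 0, 48, 0, 0, 0, -0.8, 1.2, 0, 48, 0, 0, 0, -0.8, 1.2, 0, 48, 0, 0, 0, -0.8, 1.2, 0, 48, 0, 0, 0, -0.8, 1.2, 0, 48, 0, 0, 0, -0.8], newtons=50)

```text
time: 14.65
ee_pos: [632.6, 10.2, 209.8]
eef_rot: [0.002, 0.458, 0.889, 0.001]
ft_force: [0.5, -0.2, 4.2]
grip_width: 25.2
grasp_force: 49.7
```

>>> play_rows(motion=[0, 0, 0, 0, 0, 0.1, -0.8, 0, 0, 0, 0, 0, 0.2, -0.8, 0, 0, 0.2, 0, 0, 0.3, -0.8, 0, 0, 0.3, 0, 0, 0.4, -0.8, 0, 0, 0.4, 0, 0, 0.5, -0.8, 0, 0, 0.5, 0, 0, 0.6, -0.8, 0, 0, 0.6, 0, 0, 0.7, -0.8, 0, 0, 0.7, 0, 0, 0.8, -0.8, 0, 0, 0.8, 0, 0, 0.9, -0.8, 0, 0, 0.8, 0, 0, 1.0, -0.8, 0, 0, 0.9, 0, 0, 1.05, -0.8, 0, 0, 0.9, 0, 0, 1.05, -0.8])

```text
time: 15.65
ee_pos: [631.7, 10.2, 209.0]
eef_rot: [0.001, 0.842, 0.539, 0.001]
ft_force: [-2.1, -0.2, 6.6]
grip_width: 25.3
grasp_force: 50.0
```

```bash
python3 - <<'E'
from h import *
p,_,s=tool();print(s['time'],p,s['joint_positions'][5],s['ft_force'],s['torque'],s['grip_width']);
r=look();print(np.round(r[0]),np.round(r[1]),np.round(r[2]))
E
```

```text
15.65 [631.73405672  10.19405818 209.03172822] 0.3362725203758428 [-2.13669272 -0.15346274  6.61843263] [ 0.03720119  0.42658612 -0.0123523 ] 25.260770146508573
uv [202. 204.]
[206. 210.] [ 92.  75. 200.] [142.  15. 198.]
```

Turning 1.05 rad moved the needle 42°, so the ratio is 0.7. About 1.25 rad remain.

>>> play_rows(motion=[0, 0, 0, 0, 0, 0.1, -0.8, 0, 0, 0, 0, 0, 0.2, -0.8, 0, 0, 0.2, 0, 0, 0.3, -0.8, 0, 0, 0.3, 0, 0, 0.4, -0.8, 0, 0, 0.4, 0, 0, 0.5, -0.8, 0, 0, 0.5, 0, 0, 0.6, -0.8, 0, 0, 0.6, 0, 0, 0.7, -0.8, 0, 0, 0.7, 0, 0, 0.8, -0.8, 0, 0, 0.8, 0, 0, 0.9, -0.8, 0, 0, 0.8, 0, 0, 1.0, -0.8, 0, 0, 0.9, 0, 0, 1.1, -0.8, 0, 0, 1, 0, 0, 1.2, -0.8])

```text
time: 16.7
ee_pos: [631.4, 10.8, 208.1]
eef_rot: [-0.001, 1.0, -0.032, 0.001]
ft_force: [-2.5, 1.2, 6.8]
grip_width: 25.2
grasp_force: 50.0
```

>>> play_rows(motion=[0, 0, 0, 0, 0, 0.03, -0.8, 0, 0, 0, 0, 0, 0.03, -0.8, 0, 0, 0, 0, 0, 0.03, 0.6, 0, 0, 0, 0, 0, 0.03, 0.6, 0, 0, 0, 0, 0, 0.03, 0.6, 0, 0, 0, 0, 0, 0.03, 0.6, 0, 0, -20, 0, 0, 0.03, 0.6, 0, 0, -50, 0, 0, 0.03, 0.6, 0, 0, -50, 0, 0, -0.1, 0.6, 0, 0, -50, 0, 0, -0.2, 0.6, 0, 0, -50, 0, 0, -0.3, 0.6, 0, 0, -50, 0, 0, -0.4, 0.6])

```text
time: 17.7
ee_pos: [631.3, 10.1, 255.8]
eef_rot: [-0.0, 0.985, 0.172, 0.0]
ft_force: [-0.3, -0.2, 0.4]
grip_width: 68.3
grasp_force: 0.0
```

>>> play_rows(motion=[0, 0, 0, 0, 0, -0.12, 0.6, 0, 0, 0, 0, 0, -0.24, 0.6, 0, 0, 0, 0, 0, -0.36, 0.6, 0, 0, 0, 0, 0, -0.48, 0.6, 0, 0, 0, 0, 0, -0.6, 0.6, 0, 0, 0, 0, 0, -0.72, 0.6, 0, 0, 0, 0, 0, -0.84, 0.6, 0, 0, 0, 0, 0, -0.96, 0.6, 0, 0, 0, 0, 0, -1.08, 0.6, 0, 0, 0, 0, 0, -1.2, 0.6, 0, 0, 0, 0, 0, -1.3, 0.6, 0, 0, 0, 0, 0, -1.3, 0.6])

```text
time: 18.7
ee_pos: [631.2, 10.2, 255.5]
eef_rot: [-0.0, 0.681, 0.732, 0.0]
ft_force: [-0.1, -0.9, -0.2]
grip_width: 68.7
grasp_force: 0.0
```

```bash
python3 - <<'E'
from h import *
p,_,s=tool();print(s['time'],p,s['joint_positions'][5],s['ft_force'],s['grip_width']);
r=look();print(np.round(r[0]),np.round(r[1],1),np.round(r[2],1))
# profile by angle at three radii to separate needle (r 5-11 mm) from mark (r 15-19)
o=cv2.imread('pics/dl.png').max(2)
P=cv2.warpPolar(o,(180,72),(float(r[0][0]),float(r[0][1])),180,cv2.WARP_POLAR_LINEAR)
for a in range(120,166,5): print(a,P[((a-90)//5)%72,36:120:12])
E
```

```text
18.7 [631.1831704   10.17391061 255.5034292 ] -0.16703506460345705 [-0.05793932 -0.89310171 -0.22750003] 68.73558038443095
uv [218. 141.]
[205. 208.] [139.   81.9 191.4] [143.5  27.7 190.3]
120 [183 202 193 191 191 194 194]
125 [159 213 200 195 193 195 170]
130 [124 187 186 215 197 199 178]
135 [ 93 121 101 123 134 186 193]
140 [84 82 72 60 49 42 48]
145 [112 117 153 136  36   6  26]
150 [141 160 200 197 163 135 156]
155 [184 192 201 197 192 199 192]
160 [207 198 191 191 191 198 162]
165 [205 193 190 191 191 193 187]
```

Needle at about 139.5°, load mark at about 144°: within tolerance, but I'll add a small nudge of 0.11 rad for margin. The bar's yaw is now about 154°.

>>> play_rows(motion=[0, 0, 0, 0, 0, -0.12, 0.6, 0, 0, 0, 0, 0, -0.24, 0.6, 0, 0, 0, 0, 0, -0.36, 0.6, 0, 0, 0, 0, 0, -0.48, 0.6, 0, 0, 0, 0, 0, -0.6, 0.6, 0, 0, 0, 0, 0, -0.72, 0.6, 0, 0, 0, 0, 0, -0.84, 0.6, 0, 0, 0, 0, 0, -0.96, 0.6, 0, 0, 0, 0, 0, -1.08, 0.6, 0, 0, 0, 0, 0, -1.08, 0.6])

```text
time: 19.58
ee_pos: [631.3, 10.2, 255.8]
eef_rot: [0.0, 0.209, 0.978, 0.0]
ft_force: [0.3, -0.8, -0.4]
grip_width: 68.3
grasp_force: 0.0
```

```bash
python3 - <<'E'
from h import *
p,_,s=tool();x=_.as_matrix()[:,0];print(p,np.degrees(np.arctan2(x[1],x[0])),s['joint_positions'][5])
im=manip.camera('wrist')
k=cv2.morphologyEx((im[60:330,200:440].max(2)<50).astype(np.uint8),cv2.MORPH_OPEN,np.ones((3,3)))
for c in cv2.findContours(k,0,2)[0]:
    if cv2.contourArea(c)>200:
        (a,b),wh,t=cv2.minAreaRect(c);print((round(a+200),round(b+60)),np.round(wh),round(t),onz('wrist',(a+200,b+60),217).round(1))
E
```

```text
[631.28739354  10.23347594 255.7534938 ] 155.88353926750716 -1.2449639754803796
(270, 310) [39. 47.] 90 [676.1 -47.1 217. ]
(336, 300) [58. 64.] 90 [687.3   0.7 217. ]
(410, 290) [58. 78.] 0 [703.7  53.  217. ]
(224, 290) [78. 49.] 90 [647.7 -70.5 217. ]
(313, 220) [26. 43.] 74 [623.6  11.7 217. ]
(318, 152) [67. 29.] 90 [585.7  32.3 217. ]
```

>>> play_rows(motion=[0, 0, 20, 0, 0, 0, 0.6, 0, 0, 40, 0, 0, 0, 0.6, 0, 0, 49, 0, 0, 0, 0.6, 0, 0, 49, 0, 0, 0, 0.4, 0, 0, 49, 0, 0, 0, 0, 0, 0, 49, 0, 0, 0, -0.8, 0, 0, 49, 0, 0, 0, -0.8, 0, 0, 49, 0, 0, 0, -0.8, 0, 0, 49, 0, 0, 0, -0.8, 0, 0, 49, 0, 0, 0, -0.8])

```text
time: 20.47
ee_pos: [632.6, 10.4, 208.9]
eef_rot: [0.002, 0.209, 0.978, 0.001]
ft_force: [-1.0, 2.1, 5.0]
grip_width: 24.9
grasp_force: 49.7
```

>>> play_rows(motion=[0, 0, 0, 0, 0, 0.04, -0.8, 0, 0, 0, 0, 0, 0.08, -0.8, 0, 0, 0, 0, 0, 0.12, -0.8, 0, 0, 0, 0, 0, 0.12, -0.8, 0, 0, 0, 0, 0, 0.12, -0.8])

```text
time: 20.88
ee_pos: [632.5, 10.3, 208.8]
eef_rot: [0.002, 0.267, 0.964, 0.001]
ft_force: [-0.4, 0.3, 5.4]
grip_width: 25.0
grasp_force: 49.8
```

>>> play_rows(motion=[0, 0, 0, 0, 0, 0, 0.6, 0, 0, 0, 0, 0, 0, 0.6, 0, 0, 0, 0, 0, 0, 0.6, 0, 0, 0, 0, 0, 0, 0.6, 0, 0, -20, 0, 0, 0, 0.6, 0, 0, -50, 0, 0, 0, 0.6, 0, 0, -50, 0, 0, 0.12, 0.6, 0, 0, -50, 0, 0, 0.24, 0.6, 0, 0, -50, 0, 0, 0.36, 0.6, 0, 0, -50, 0, 0, 0.48, 0.6, 0, 0, -50, 0, 0, 0.6, 0.6, 0, 0, -50, 0, 0, 0.72, 0.6])

```text
time: 21.88
ee_pos: [631.0, 10.2, 256.4]
eef_rot: [-0.0, 0.592, 0.806, -0.0]
ft_force: [-0.0, 0.6, 0.3]
grip_width: 67.9
grasp_force: 0.0
```

>>> play_rows(motion=[0, 0, -10, 0, 0, 0.12, 0.6, 0, 0, -10, 0, 0, 0.22, 0.6, 0, 0, -10, 0, 0, 0.22, 0.6, 0, 0, -10, 0, 0, 0.22, 0.6, 0, 0, -10, 0, 0, 0.22, 0.6, 0, 0, -10, 0, 0, 0.22, 0.6])

```text
time: 22.38
ee_pos: [631.0, 10.3, 266.3]
eef_rot: [-0.0, 0.674, 0.739, 0.0]
ft_force: [-0.4, -0.2, -0.3]
grip_width: 68.1
grasp_force: 0.0
```

```bash
python3 - <<'E'
from h import *
p,_,s=tool();print(s['time'],p,s['joint_positions'][5],s['ft_force'],s['grip_width']);
for i in range(2):
    r=look();print(np.round(r[0]),np.round(r[1],1),np.round(r[2],1))
E
```

```text
22.3833 [630.98793083  10.28976817 266.33520332] -0.1869192946859149 [-0.42614099 -0.20853074 -0.31057728] 68.08452651664473
uv [222. 138.]
[206. 208.] [145.5  64.8 189.7] [143.   42.6 188.7]
uv [222. 138.]
[206. 209.] [144.5  65.5 189.8] [142.5  41.7 188.7]
```

The needle reads about 145° and the load mark 143–144°. The gripper is open and clear, so I'll hand in.

```bash
python3 -c "
from bench import manip
print(manip.job_done())"
```

```text
the job is handed in; nothing more can be done
None
```

I tared the gauge, wound the screw until the needle read within about 2° of the load mark, and released the press with the gripper clear; the job is handed in at about 22 s of the 72 s. I did not check the die's uprightness or the bystander positions at the end, and no verdict came back.

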